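# Push a tip box home into a spring-catch docking bay

## Robot

A 6-joint arm with a two-finger parallel gripper is mounted at the origin on a cart in front of the work surface, level with it; the furniture and walls round the work are solid. World frame = base frame: x ahead of the robot, y to its left, z up, the work surface at z = 0. Lengths are in m, angles in rad, forces in N, time in s.
With the tool pointing down it reaches from about 0.275 to 0.875 m from the base axis. Payload 12.5 kg.
Tool frame: the origin (TCP) lies at the very end of the fingers, on their centre line; the grasp point (between the pads) lies 19 mm behind it; z points along the fingers, y is the line along which they close (so a half turn about z gives the same grasp; the last joint's range is limited). The gripper opens to 85 mm and grips with 20 to 120 N. Pads are 22 mm wide; open, the fingers measure 114 mm over their backs; the gripper's body (76 mm by 85 mm) begins 54 mm behind the grasp point. The pads swing forward as they close: fully open they stand 13 mm farther back than shut.
Start: joints at [-1.245, 0.351, 1.652, -0, 1.139, -0.085], TCP at [0.22, -0.504, 0.231] pointing down, gripper open.
Joint ranges: [-2.75, 2.75], [-0.79, 2.1], [0.01, 2.65], [-1.57, 4.71], [0.07, 3.14], [-2.87, 2.87]. Speed limits (rad/s): [2.22, 2.22, 2.79, 3.14, 3.14, 3.14].

## Interface

Orientations are given as a 3x3 rotation matrix whose columns are the frame's x, y, z axes.
In Python, from bench import manip gives the robot as it stands. Calls block until the motion is done:
- manip.move_ptp(position, orientation): joint-space move of the TCP to a pose.
- manip.move_l(position, attitude=None, max_speed=0.15): straight line of the TCP; attitude=None keeps the orientation; max_speed is the mean speed in m/s.
- manip.move_j(angles): joint-space move.
- manip.set_gripper(opening, effort=None): opening from 0.0 (shut) to 1.0 (fully open); effort is the grip in N (None keeps the last); returns when the fingers have stopped.
- manip.dwell(seconds).
- manip.inverse_kinematics(position, orientation): joint angles nearest the present ones, or None.
- manip.grab_frame(name): name is "scene" or "top" or "wrist"; returns (picture, depth): 384x512x3 uint8, red, green, blue; 384x512 float32, m along the optical axis (not along the pixel's ray), 0 where there is no reading.
- manip.get_calibration(name): a dict with "camera_matrix" (3x3 intrinsics, pixels), "R" (3x3) and "t" (3): a world point X has camera coordinates R X + t. Camera axes: x right, y down, z forward; pixel columns grow to the right and rows downward; lengths in m; the calibration is good to about 2 mm. The wrist camera is an equidistant fisheye: a pixel r from the principal point sees the ray r / f radians off the axis. A picture is of the moment at which its call begins: read the wrist's pose just before it. get_calibration takes no time and is no camera call; for the wrist camera it gives the pose at the moment of the call.
A pose or a line that the arm cannot do raises manip.Unreachable and nothing moves.
- manip.sign_off(): hands the job in; it is judged then, once.
Trained networks look in the newest picture that a camera, given by its name, has taken for a name from the list of things; names that differ only in an ending like _2 or _b are one class to them, and where a whole thing is asked for, a point or a joint stands for the part that bears it (a point fixed in the world has none). Each returns a list of dicts, best first, with "confidence" (0 to 1); they miss things now and then, are a little off and sometimes report something else, mostly with a low value. They report only what shows in the picture. A call takes as long as a camera call. They do not tell look-alikes from the thing itself.
- manip.look_for(camera, name): "at" ([x, y, z] in m, in world coordinates, good to about 4 mm: the middle of the surface that is visible of it).
Readings, each from a call of its own:
- manip.current_time(): time.
- manip.current_qpos(): joint angles.
- manip.current_joint_vel(): joint speeds.
- manip.current_joint_torque(): joint torques, N m.
- manip.current_ee_pos(): TCP position.
- manip.current_tcp_rot(): TCP orientation.
- manip.current_force(): force on the tool from outside, world axes, zero at the start.
- manip.current_ft_torque(): the same for the moment, N m.
- manip.current_grip_width(): opening from 0.0 (shut) to 1.0 (fully open).
- manip.current_grip_force(): force on a finger pad.
Only numpy, scipy, OpenCV 4.12 (cv2) and the standard library are available. Lean on these libraries where they do the work, as an engineer would, in place of code of your own. Each camera call takes 0.05 s, during which the arm holds its last target. There are 200 camera calls.

## Task

Slide the closed pipette-tip box along the bench into the white docking bay, flat on the bench all the way, and push it in under the bridge past its resting place until the two hidden spring catches snap in behind it and keep it docked when you let go. Do not ram it into the bay's back, and leave the clear bottle, the brown vial and the petri dish where they are.

Things in the scene. Friction and masses are not known exactly. Their poses are not given: they have to be found in the camera images.
- box_center (a point): Centre of the closed, white and clear pipette-tip box, 20.5 mm above its underside. 80 mm along its x (85 mm with hinge and lips), 118 mm along its y, 41 mm high, lid fixed, about 0.16 kg (varies by 40 percent). Too wide for most grippers: push it on one of its 118 mm sides. It may enter the bay either way round.
- dock: Docking bay fixed to the bench: white bridge on pillars over aluminium guides. Origin on the bench where the docked box's centre stands. x points into the bay (pushing direction), y across, z up. Guides 122 mm apart, 30 mm high. The box goes in with its 118 mm sides across the bay; docked, its near side is at x = -40 mm.
- bay_mouth (a point): Middle of the bay's open mouth, on the bench, at x = -98 mm of the dock. The guides are flared here to about 150 mm and narrow to 122 mm at x = -70 mm.
- bridge_edge (a point): Middle of the lower front edge of the bridge, at x = -60 mm of the dock, 60 mm over the bench; the plate is 10 mm thick (top at 70 mm) and covers all beyond. The docked box's near side lies 20 mm behind this edge, so the fingers must reach in under it, leaning back from the bay by roughly 35 to 45 degrees.
- catch_line (a point): Middle between the teeth of the two orange spring catches, one in each guide, at x = -41 mm of the dock, 15 mm up. Each tooth juts 9 mm in (to y = +52 and -52 mm), its ramp begins at x = -71 mm. The entering box pushes them aside (0.6 N each); they snap out behind its near side once its centre is past x = 0. Keep the fingers within 45 mm of the middle line.
- bumper_end (a point): Where the rubber bumper's face stops hard, at x = +45 mm of the dock, 21 mm up (box centre then at x = +5 mm). The bumper is on a spring: it meets the box when the box's centre is at x = -8 mm, resists with 2.8 N there and 6 N at its end. A box let go before the catch snaps is pushed back out to about x = -8 mm.
- bottle_clear: Bystander: small reagent bottle with blue cap, 55 mm across, 112 mm high, loose; origin at the centre of its underside.
- vial_brown: Bystander: brown vial with white cap, 23 mm across, 46 mm high, loose; origin at the centre of its underside.
- dish: Bystander: flat round petri dish with yellowish content, 61 mm across, 15 mm high, loose, to the left of the brown vial; origin at the centre of its underside.
Mind the look-alikes: they are no part of the job. What is shaped like the part that bears box_center but black is not meant.

How it is judged:
By the outcome, as a careful person would: the job done as asked, in the order asked, and still so for the second after the job is handed in, with the robot touching nothing.
It also fails if it takes over 48 s, if anything falls off the work surface, if the arm or the gripper's body presses on something with over 40 N, if the wrist force passes 120 N, or if a joint passes its speed limit or range.

## Working session

There is one attempt and no reset: what is moved stays moved. The work goes in short steps, each a Python script; the robot and the scene stay as the last script left them, time stands still between calls to the robot, and variables do not carry over. Pictures are saved under pics/ and viewed, at most 10 in all, crops included, and the job is handed in when it is done.

```bash
mkdir -p pics
python3 - <<'E'
from bench import manip
import cv2,numpy as np
ims=[]
for c in ["scene","top"]:
    p,d=manip.grab_frame(c); np.savez(f"pics/{c}.npz",p=p,d=d)
    cv2.imwrite(f"pics/{c}.png",p[:,:,::-1])
    for n in ["box_center","dock","bay_mouth","bridge_edge","catch_line","bottle_clear","vial_brown","dish"]:
        K=manip.get_calibration(c)
        for r in manip.look_for(c,n)[:3]:
            x=K["R"]@np.array(r["at"])+K["t"]; u=K["camera_matrix"]@x; print(c,n,np.round(r["at"],3),round(r["confidence"],2),np.round(u[:2]/u[2]))
print(manip.current_time())
E
```

```text
scene box_center [0.5  0.16 0.04] 0.86 [243. 235.]
scene box_center [0.338 0.044 0.039] 0.85 [335. 236.]
scene dock [ 0.494 -0.168  0.069] 0.71 [325. 158.]
scene bay_mouth [ 0.489 -0.167  0.072] 0.65 [327. 158.]
scene bridge_edge [ 0.498 -0.166  0.071] 0.82 [324. 157.]
scene catch_line [ 0.494 -0.166  0.072] 0.85 [325. 157.]
scene bottle_clear [ 0.729 -0.022  0.059] 0.68 [218. 156.]
scene vial_brown [0.72  0.157 0.023] 0.66 [173. 202.]
scene dish [0.684 0.247 0.013] 0.95 [156. 231.]
top box_center [0.35  0.024 0.042] 0.65 [269. 279.]
top box_center [ 0.515 -0.186  0.071] 0.34 [359. 206.]
top dock [ 0.51  -0.189  0.07 ] 0.71 [360. 209.]
top bay_mouth [ 0.512 -0.183  0.067] 0.68 [357. 208.]
top bridge_edge [ 0.512 -0.184  0.072] 0.83 [358. 208.]
top bridge_edge [0.722 0.145 0.032] 0.27 [214. 124.]
top catch_line [ 0.515 -0.187  0.074] 0.73 [360. 207.]
top bottle_clear [ 0.734 -0.037  0.087] 0.61 [291. 112.]
top dish [ 0.512 -0.186  0.068] 0.44 [359. 208.]
0.9
```

View pics/scene.png

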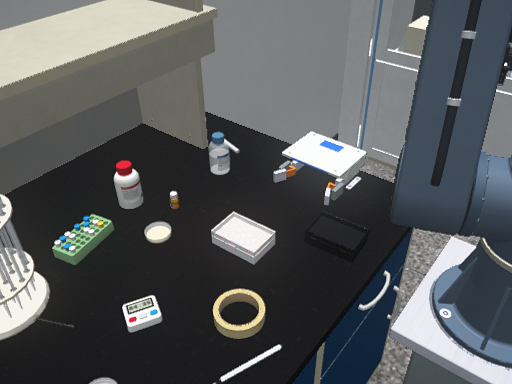

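View pics/top.png

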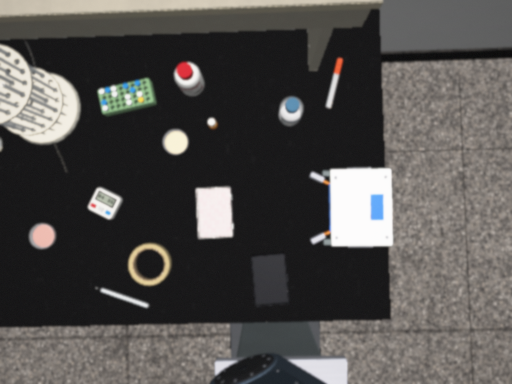

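The candidates for box_center are the white box at scene (243,235) / top (214,212) and the black box at scene (335,236) / top (269,279). The white and clear one fits the description. The bay's bridge is at top (360,208), with its mouth at about (315,209) facing the box. Next I'll fit both outlines from depth and confirm the box in a crop.

```bash
cat > h.py <<'E'
from bench import manip
import cv2,numpy as np
def cloud(c,p,d):
    K=manip.get_calibration(c); k=K["camera_matrix"]
    v,u=np.mgrid[:d.shape[0],:d.shape[1]]
    P=np.stack([(u-k[0,2])/k[0,0]*d,(v-k[1,2])/k[1,1]*d,d],-1)
    return (P-K["t"])@K["R"]
def rect(W,m):
    m=cv2.morphologyEx(m.astype(np.uint8),cv2.MORPH_OPEN,np.ones((3,3)))>0
    q=W[m]; (c,s,a)=cv2.minAreaRect((q[:,:2]*1000).astype(np.float32)); return np.round(c,1),np.round(s,1),round(a,2),len(q),np.round(np.median(q[:,2]),4)
def box(c="top"):
    p,d=manip.grab_frame(c); W=cloud(c,p,d)
    return W,p,d
E
python3 - <<'E'
from h import *
for c in ["top","scene"]:
    z=np.load(f"pics/{c}.npz"); p,d=z["p"],z["d"]; W=cloud(c,p,d); X,Y,Z=W[...,0],W[...,1],W[...,2]
    br=p.min(2)
    print(c,"box",rect(W,(d>0)&(abs(X-.5)<.1)&(abs(Y-.16)<.1)&(Z>.03)&(Z<.055)))
    print(c,"bridge",rect(W,(d>0)&(abs(X-.5)<.13)&(Y<-.02)&(Y>-.35)&(Z>.06)&(Z<.08)))
    g=(d>0)&(abs(X-.5)<.11)&(Y<-.02)&(Y>-.14)&(Z>.018)&(Z<.045)
    for s in (g&(X>.5),g&(X<.5)):
        q=W[s]; print("guide",len(q),np.round(q.min(0),3) if len(q) else 0,np.round(q.max(0),3) if len(q) else 0)
a=cv2.imread("pics/scene.png")[130:270,200:400]
cv2.imwrite("pics/crop.png",cv2.resize(a,None,fx=4,fy=4,interpolation=2))
E
```

```text
top box (array([509.9, 150.1]), array([117.7,  80.4]), 1.38, 1679, np.float64(0.0414))
top bridge (array([ 513.9, -190. ]), array([143. , 174.5]), 88.77, 4745, np.float64(0.0704))
guide 135 [ 0.571 -0.128  0.018] [ 0.602 -0.082  0.036]
guide 132 [ 0.428 -0.126  0.019] [ 0.459 -0.079  0.035]
scene box (array([509.1, 149.4]), array([120.9,  83.5]), 1.44, 1493, np.float64(0.0394))
scene bridge (array([ 511.6, -189.9]), array([146.3, 178. ]), 89.61, 2130, np.float64(0.0688))
guide 154 [ 0.564 -0.14   0.018] [ 0.602 -0.08   0.032]
guide 155 [ 0.424 -0.14   0.018] [ 0.462 -0.077  0.033]
```

View pics/crop.png

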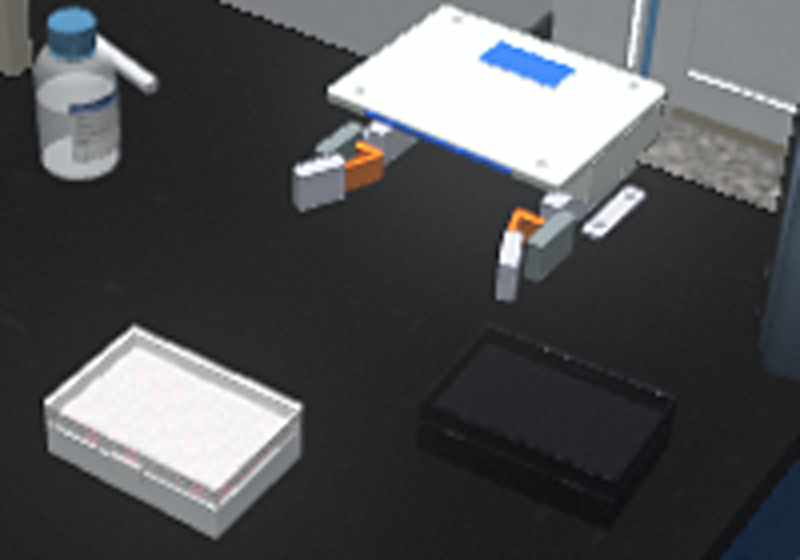

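The enlarged crop confirms it: the white, clear-lidded box at crop (170,430) is the target, and the black one at (545,425) is the look-alike. The bay is at about (0.513, -0.178), opening towards +y. I'll check IK and approach.

```bash
cat >> h.py <<'E'
a=np.radians(-90.9); u=np.array([np.cos(a),np.sin(a),0]); D=np.array([.513,-.178,0]); UP=np.array([0,0,1.])
def att(deg=40,sg=1):
    t=np.radians(deg); z=u*np.sin(t)-UP*np.cos(t); y=sg*np.cross(UP,u); return np.stack([np.cross(y,z),y,z],1)
E
python3 - <<'E'
from h import *
ok={}
for sg in (1,-1):
    for q in ([.5,.05,.30],[.5105,.25,.10],[.5105,.25,.013],[.512,-.13,.013]):
        r=manip.inverse_kinematics(q,att(40,sg)); print(sg,q,None if r is None else np.round(r,2))
E
```

```text
1 [0.5, 0.05, 0.3] [ 0.33  0.34  1.65 -0.65  1.46  0.52]
1 [0.5105, 0.25, 0.1] [ 0.62  0.78  1.46 -0.55  1.4   0.87]
1 [0.5105, 0.25, 0.013] [ 0.62  0.91  1.46 -0.57  1.28  0.94]
1 [0.512, -0.13, 0.013] [-0.01  0.75  1.87 -1.03  0.85  0.84]
-1 [0.5, 0.05, 0.3] [ 0.33  0.34  1.65 -0.65  1.46 -2.62]
-1 [0.5105, 0.25, 0.1] [ 0.62  0.78  1.46 -0.55  1.4  -2.27]
-1 [0.5105, 0.25, 0.013] [ 0.62  0.91  1.46 -0.57  1.28 -2.2 ]
-1 [0.512, -0.13, 0.013] [-0.01  0.75  1.87 -1.03  0.85 -2.3 ]
```

Run:
```python
from h import *
A=att()
manip.set_gripper(0.45)
manip.move_ptp([.5,.05,.30],A); print(manip.current_time())
manip.move_ptp([.5105,.25,.10],A)
manip.move_l([.5105,.25,.014],A)
print(manip.current_time(),manip.current_force(),manip.current_ee_pos(),manip.current_grip_width())
for y in (.22,.212,.204,.198,.192,.186):
    manip.move_l([.5105,y,.014],A,max_speed=.05)
    f=manip.current_force(); print(y,np.round(f,2))
    if abs(f[1])>.4 and y<.215: break
print(manip.current_time(),manip.current_ee_pos())
p,d=manip.grab_frame("scene"); cv2.imwrite("pics/s2.png",cv2.resize(p[130:290,130:400,::-1],None,fx=2.9,fy=2.9))
```

```text
3.6917
5.5083 [ 0.35500386 -0.12154153  0.94488471] [0.51102468 0.25012708 0.01482088] 0.45031746596980315
0.22 [-0.02 -1.07  0.44]
0.212 [0.34 0.59 0.64]
6.5667 [0.51045226 0.21174005 0.01397084]
```

View pics/s2.png

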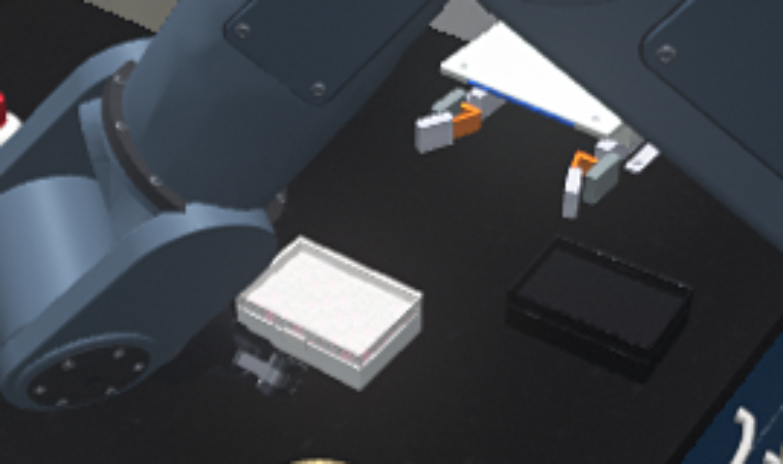

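The box sits just ahead of the finger tips at crop (330,310), still undisturbed, with the bay behind it at (530,100). Pushing on to just before the mouth and measuring again.

Run:
```python
from h import *
A=att()
manip.move_l([.5167,.05,.014],A,max_speed=.05)
print(manip.current_time(),manip.current_ee_pos(),manip.current_force())
for c in ("top","scene"):
    W,p,d=box(c); X,Y,Z=W[...,0],W[...,1],W[...,2]
    m=(d>0)&(abs(X-.515)<.075)&(Y>-.07)&(Y<.06)&(Z>.034)&(Z<.046)
    print(c,rect(W,m)); 
    if c=="top": cv2.imwrite("pics/t3.png",cv2.resize(p[120:300,150:400,::-1],None,fx=3,fy=3))
```

```text
10.0083 [0.51670268 0.05007576 0.01399886] [ 0.92417139 -0.06623744 -0.15846619]
top (array([513.4,  12.6]), array([ 92.2, 116. ]), 88.33, 1662, np.float64(0.0412))
scene (array([512.1,   6. ]), array([119.6,  83.9]), 0.67, 1020, np.float64(0.0395))
```

View pics/t3.png

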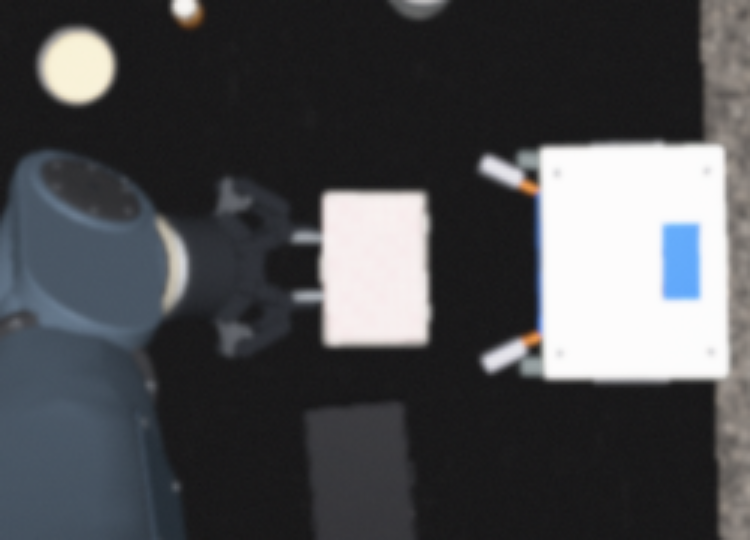

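The box is at crop (375,268) and the mouth's middle at about (485,263). It is square and about 3 mm to the -x side, well inside the flare. The near side runs about 4 mm ahead of the TCP. I'll push in, with small force-monitored steps at the end.

Run:
```python
from h import *
A=att()
def F(): return round(-float(np.mean([manip.current_force() for _ in range(3)],0)@u),2)
def P(): return (manip.current_ee_pos()-D)@u*1000
def to(s,off=0,v=.05):  # s: TCP along dock x, m
    manip.move_l(D+u*s+np.cross(UP,u)*off+UP*.014,A,max_speed=v)
manip.move_l([.5185,-.02,.014],A,max_speed=.05); print(F())
to(-.100,-.001); print(P(),F())
for s in range(-95,-49,5):
    to(s/1000,v=.04); print(s,F(),end="; ")
    if F()>12: break
print(manip.current_time(),P())
W,p,d=box("scene"); cv2.imwrite("pics/s4.png",cv2.resize(p[100:260,240:430,::-1],None,fx=3.6,fy=3.6))
```

```text
0.29
-100.0480920338215 0.03
-95 -1.11; -90 -0.26; -85 -0.33; -80 -0.48; -75 1.23; -70 0.64; -65 -0.24; -60 -0.65; -55 -0.38; -50 -0.25; 15.725 -49.74758593949475
```

View pics/s4.png

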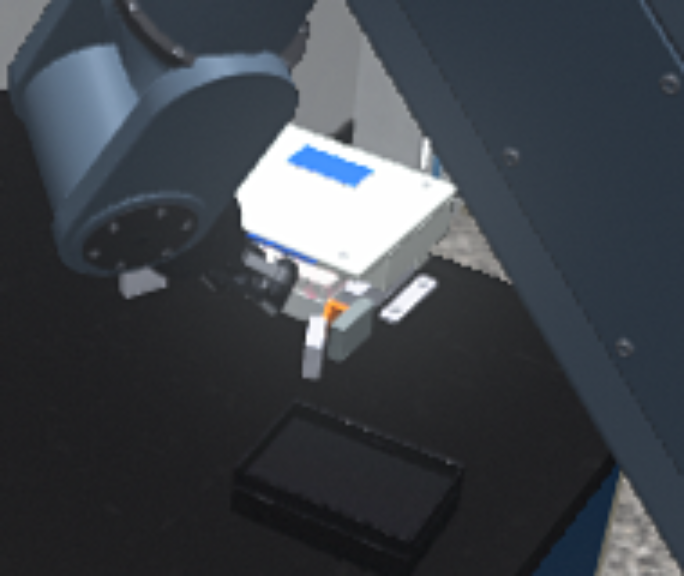

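The box is under the bridge, near side visible at crop (310,290), fingers behind it. Now the final fine push with averaged forces.

Run:
```python
from h import *
A=att()
def F():
    r=[]
    for _ in range(8): manip.dwell(.02); r.append(manip.current_force())
    return np.round(-np.mean(r,0)@u,2), np.round(np.mean(r,0),2)
def P(): return round(float((manip.current_ee_pos()-D)@u*1000),2)
for s in np.arange(-49,-40.9,1.):
    manip.move_l(D+u*s/1000+UP*.014,A,max_speed=.03); f,v=F(); print(s,P(),f,v)
    if f>10: break
print(manip.current_time())
```

```text
-49.0 -49.1 1.78 [0.23 1.78 0.17]
-48.0 -48.11 4.48 [0.53 4.47 0.41]
-47.0 -47.03 4.21 [0.49 4.2  0.1 ]
-46.0 -46.01 4.52 [0.84 4.5  0.52]
-45.0 -45.02 4.83 [1.06 4.81 0.37]
-44.0 -44.04 4.78 [0.96 4.77 0.4 ]
-43.0 -43.06 5.31 [1.14 5.3  0.48]
-42.0 -42.05 5.18 [0.77 5.17 0.41]
-41.0 -41.06 5.25 [1.37 5.23 0.39]
19.225
```

The bumper was met at TCP -48.5 (box centre -8), so centre 0 is at about -40.5 and the hard stop at about -35.5. I'll go to about -37.5, then back off.

Run:
```python
from h import *
A=att()
def F():
    r=[]
    for _ in range(8): manip.dwell(.02); r.append(manip.current_force())
    return np.round(-np.mean(r,0)@u,2)
def go(s,v=.03): manip.move_l(D+u*s/1000+UP*.014,A,max_speed=v)
for s in (-40,-39.2,-38.4,-37.7):
    go(s,.02); f=F(); print(s,f)
    if f>8: break
for s in (-38.5,-39.5,-40.5,-41.5,-42.5,-44,-46,-49,-52): go(s,.02); print(s,F())
print(manip.current_time())
```

```text
-40 5.4
-39.2 6.26
-38.4 6.35
-37.7 7.09
-38.5 5.23
-39.5 5.06
-40.5 4.9
-41.5 4.97
-42.5 0.52
-44 -0.3
-46 -0.08
-49 -0.36
-52 -0.34
24.3083
```

The spring force vanished at TCP -42 on the way back, not at -48.5, so the catches hold the box. Retracting and checking.

Run:
```python
from h import *
A=att()
manip.move_l(D-u*.2+UP*.016,A,max_speed=.12)
manip.move_l(D-u*.33+UP*.25,A,max_speed=.2)
q=manip.current_qpos().copy() if hasattr(manip.current_qpos(),'copy') else list(manip.current_qpos())
print(manip.current_time(),manip.current_force())
for c in ("scene",):
    p,d=manip.grab_frame(c); W=cloud(c,p,d); X,Y,Z=W[...,0],W[...,1],W[...,2]
    m=(d>0)&(abs(X-.515)<.05)&(Y>-.16)&(Y<-.10)&(Z>.005)&(Z<.036)
    q=W[m]; print(len(q), [ (round(x,3),np.round(np.median(q[abs(q[:,0]-x)<.008][:,1]),4)) for x in (.475,.495,.515,.535,.555) if (abs(q[:,0]-x)<.008).any()])
cv2.imwrite("pics/s5.png",cv2.resize(p[130:230,150:380,::-1],None,fx=3.4,fy=3.4,interpolation=2))
for n in ("bottle_clear","vial_brown","dish"): print(n,[np.round(r["at"],3) for r in manip.look_for("scene",n)[:1]])
```

```text
27.1833 [-0.63393462  0.46778792  0.37609234]
316 [(0.475, np.float64(-0.1409)), (0.495, np.float64(-0.1408)), (0.515, np.float64(-0.1402)), (0.535, np.float64(-0.1422)), (0.555, np.float64(-0.1428))]
bottle_clear [array([ 0.729, -0.017,  0.047])]
vial_brown [array([0.723, 0.152, 0.019])]
dish [array([0.682, 0.245, 0.016])]
```

View pics/s5.png

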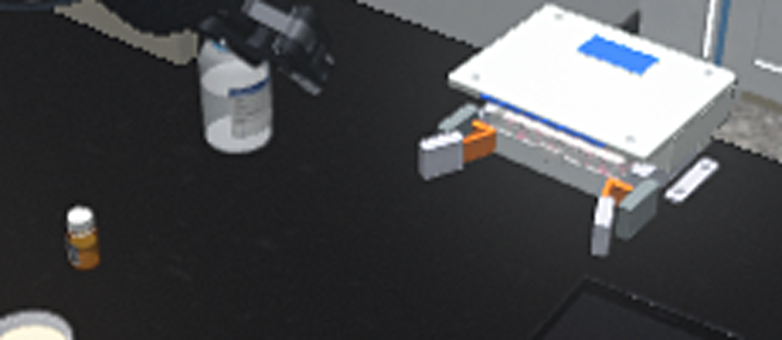

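The box sits square under the bridge with its near side at crop (560,160). Both orange teeth are out in front of it at (485,135) and (615,188), and the bottle, vial and dish haven't moved.

```bash
python3 -c "
from bench import manip
print(manip.sign_off())"
```

```text
the job is handed in; nothing more can be done
None
```

The white pipette-tip box is docked and the job is handed in: both catches hold the box, it never met the bay's hard stop, the bottle, vial and dish are where they were, and the last clock reading before hand-in was about 27 s.

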